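# Lock the last cover fastener on a filter housing

### The arm

A 7-joint arm with a two-finger parallel gripper is mounted at the origin on the work surface. World frame = base frame: x ahead of the robot, y to its left, z up, the work surface at z = 0. Lengths are in mm, angles in rad, forces in N, time in s.
With the tool pointing down it reaches from about 400 to 875 mm from the base axis. Payload 19.3 kg.
Tool frame: the origin (TCP) lies at the very end of the fingers, on their centre line; the grasp point (between the pads) lies 19 mm behind it (grip_point_offset is the z of the grasp point in the tool frame, in mm); z points along the fingers, x is the direction in which the jaws open and shut, and the axes are right-handed (so a half turn about z gives the same grasp; the last joint's range is limited). The gripper opens to 85 mm and grips with 20 to 120 N. Pads are 22 mm wide; open, the fingers measure 114 mm over their backs; the gripper's body (76 mm by 85 mm) begins 54 mm behind the grasp point. The pads swing forward as they close: fully open they stand 13 mm farther back than shut.
Start: joints at [-0.07, 0.521, -0.036, 1.599, 0.021, 1.021, -0.113], TCP at [624.992, -0.025, 231.291] pointing down, gripper open.
Joint ranges: [-2.91, 2.91], [-0.3, 2.13], [-1.5, 1.42], [0.17, 2.43], [-1.26, 4.41], [0.16, 1.93], [-2.52, 2.52]. Speed limits (rad/s): [1.89, 1.89, 2.39, 2.39, 3.01, 3.01, 3.01].

### API

Orientations are given as a 3x3 rotation matrix whose columns are the frame's x, y, z axes.
In Python, from workcell import movep, movel, goto_joints, open_gripper, clamp, wait, inverse_kinematics, read_state, camera, PlanningError, finish_job, grip_point_offset gives the robot as it stands. Calls block until the motion is done:
- movep(position, orientation): joint-space move of the TCP to a pose.
- movel(position, frame=None, max_speed=150, guard=None): straight line of the TCP; frame=None keeps the orientation; max_speed is the mean speed in mm/s. With guard (N) it stops when the force on the tool has changed by that much, and returns True; else False.
- goto_joints(angles): joint-space move.
- open_gripper() and clamp(): open the fingers fully, or close them until they stop; the grip force is fixed at half the most.
- wait(seconds).
- inverse_kinematics(position, orientation): joint angles nearest the present ones, or None.
- read_state(): the state.
- camera(name): name is "scene" or "side" or "wrist"; returns a dict with "image" (420x560x3 uint8, blue, green, red), "range_z" (420x560 float32, mm along the optical axis (not along the pixel's ray), 0 where there is no reading), "fx", "fy", "cx", "cy" (pixels), "cam_to_world" (4x4, takes a point from camera to world coordinates). Camera axes: x right, y up, looking along -z (the intrinsics and any distortion apply to the point x, -y, -z); pixel columns grow to the right and rows downward; lengths in mm; the calibration is good to about 2 mm. A picture is of the moment at which its call begins.
A pose or a line that the arm cannot do raises PlanningError and nothing moves.
- finish_job(): hands the job in, once; it reports no verdict.
The state is a dict: "time": time; "qpos": joint angles; "qvel": joint speeds; "joint_efforts": joint torques, N m; "eef_pos": TCP position; "tool_rot": TCP orientation; "ft_force": force on the tool from outside, world axes, zero at the start; "torque": the same for the moment, N m; "finger_gap": finger opening in mm.
Only numpy, scipy, OpenCV 4.12 (cv2) and the standard library are available. Lean on these libraries where they do the work, as an engineer would, in place of code of your own. Each camera call takes 0.05 s, during which the arm holds its last target.

### The job

One of the two orange quarter-turn fasteners on the green cover of the filter housing is still open. Turn it clockwise until it drops fully home into its locked detent, then let go of it; leave the other fastener locked and do not shift or tip the filter cartridge standing beside the housing.

Things in the scene. Friction and masses are not known exactly. Their poses are not given: they have to be found in the camera images.
- fastener_grip (a point): Grip point of the OPEN fastener: on its upright turning axis, 10 mm below the top of its orange wing (46 mm long, 10 thick, 34 tall). x runs along the wing and turns with it, y across it, z up; a white stripe on top marks the -x end. 22 mm below this point is a black 42 mm disc in a lower 58 mm steel collar. It sits on a green cover, top 96 mm above the work surface.
- fastener (a joint): Angle of the open fastener, rad: 0 = wing square across the cover's length, growing clockwise from above to a stop at 1.571 = locked, wing along the cover. Starts at 0.1 to 0.4. Stiff (0.07 N m), stays where left up to about 1.3; beyond that a spring pulls it round and down into the detent by itself. The wing sinks 4 mm, all beyond 1.25.
- locked (a joint): Angle of the other, identical fastener, locked at 1.571. It stands 220 mm from the open one, at the other end of the green cover (170 x 340 mm, on a fixed grey metal box 200 x 360 x 90 mm high; which end is open varies), its wing along the cover. Midway between them is a round gauge, 48 mm across, 16 mm high.
- cartridge: A loose upright filter cartridge, grey metal sleeve with orange end rings, 90 mm diameter, 140 mm tall, 0.35 to 0.7 kg, on the work surface on the robot's side of the housing, clear of it by 5 to 25 mm. Origin at the centre of its underside. Leave it alone.

How it is judged (in metres and radians):
At the end, for the whole second after the job is handed in: The open fastener has dropped into its locked detent (within 0.12 rad, 7 degrees, of its stop) and is at rest; the other fastener is still locked and the cartridge still stands upright within 30 mm of where it was (value of joint fastener above 1.45 rad and velocity of joint fastener below 0.1 rad/s and value of joint locked above 1.3 rad and distance of cartridge from where it was at the start of the episode below 0.03 m and angle between cartridge's own z axis and vertical below 0.2 rad); the robot touches nothing.
It fails at once if the other fastener is turned out of its detent (value of joint locked below 1.3 rad).
It fails at once if the cartridge is shifted by more than 30 mm (distance of cartridge from where it was at the start of the episode above 0.03 m).
It fails at once if the cartridge is tipped (angle between cartridge's own z axis and vertical above 0.35 rad).
It also fails if it takes over 27 s, if anything falls off the work surface, if the arm or the gripper's body presses on something with over 40 N, if the wrist force passes 120 N, or if a joint passes its speed limit or range.

## Working session

There is one attempt and no reset: what is moved stays moved. The work goes in short steps, each a Python script; the robot and the scene stay as the last script left them, time stands still between calls to the robot, and variables do not carry over. Pictures are saved under pics/ and viewed, and the job is handed in when it is done.

```bash
mkdir -p pics; ls; cat > h.py <<'E'
import numpy as np, cv2
from workcell import *
def snap(name,fn):
    c=camera(name); cv2.imwrite(f'pics/{fn}.png',c['image']); np.savez(f'pics/{fn}.npz',**{k:c[k] for k in c}); return c
def pts(c):
    h,w=c['range_z'].shape; u,v=np.meshgrid(np.arange(w),np.arange(h)); d=c['range_z'].astype(float)
    x=(u-c['cx'])/c['fx']*d; y=(v-c['cy'])/c['fy']*d
    P=np.stack([x,-y,-d,np.ones_like(d)],-1)@np.array(c['cam_to_world']).T
    P=P[...,:3]; P[d==0]=np.nan; return P
E
python3 - <<'E'
from h import *
for n in ['scene','side','wrist']:
    c=snap(n,n+'0'); print(n,[k for k in c],c['fx'],np.round(c['cam_to_world'],3).tolist())
s=read_state();print(s['time'],s['finger_gap'],s['tool_rot'],grip_point_offset)
E
```

```text
pics
scene ['image', 'range_z', 'fx', 'fy', 'cx', 'cy', 'cam_to_world'] 519.3949149499433 [[-0.813, -0.382, 0.439, 931.178], [0.581, -0.511, 0.633, 641.328], [-0.018, 0.77, 0.638, 730.213], [0.0, 0.0, 0.0, 1.0]]
side ['image', 'range_z', 'fx', 'fy', 'cx', 'cy', 'cam_to_world'] 538.0307018314481 [[-0.763, 0.437, -0.477, 77.864], [-0.647, -0.494, 0.581, 568.861], [0.019, 0.751, 0.66, 711.356], [0.0, 0.0, 0.0, 1.0]]
wrist ['image', 'range_z', 'fx', 'fy', 'cx', 'cy', 'cam_to_world'] 299.1512012674585 [[1.0, 0.0, 0.002, 624.504], [-0.001, 0.945, 0.328, 84.801], [-0.002, -0.328, 0.945, 372.919], [0.0, 0.0, 0.0, 1.0]]
0.15 85.63908493703802 [[ 9.99999665e-01 -8.92457266e-05 -8.14264360e-04]
 [-8.93138653e-05 -9.99999993e-01 -8.36453876e-05]
 [-8.14256889e-04  8.37180846e-05 -9.99999665e-01]] -18.700000000000003
```

View pics/scene0.png

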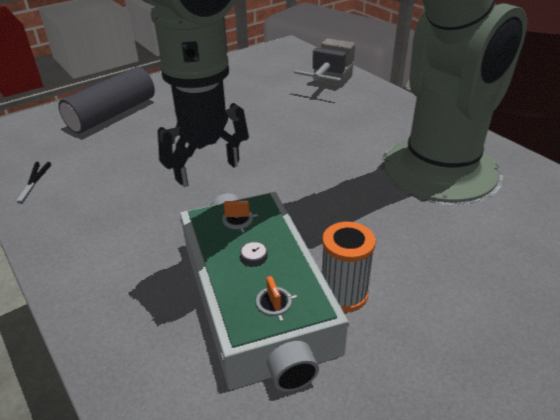

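View pics/side0.png

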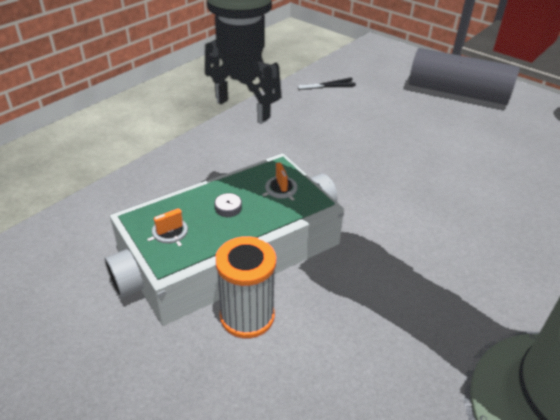

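View pics/wrist0.png

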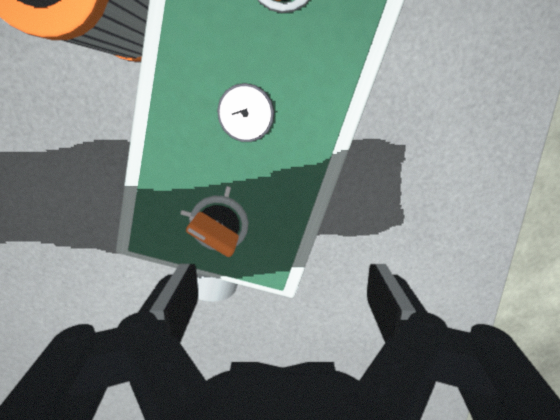

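The scene view shows the open fastener at about (236,210), with its wing across the cover; in the wrist view it is at about (213,232). The locked one is at scene (274,292). The cartridge is at scene (348,265).

```bash
cat > m.py <<'E'
import numpy as np,cv2
from h import pts
for n in ['scene0','side0','wrist0']:
    c=dict(np.load(f'pics/{n}.npz')); P=pts(c); hsv=cv2.cvtColor(c['image'],cv2.COLOR_BGR2HSV)
    H,S,V=cv2.split(hsv)
    o=((H<16)&(S>150)&(V>60)).astype(np.uint8)
    k,l,st,ce=cv2.connectedComponentsWithStats(o)
    for i in range(1,k):
        if st[i,4]<60: continue
        q=P[(l==i)]; q=q[np.isfinite(q).all(1)]
        q=q[(q[:,2]>90)&(q[:,2]<175)&(q[:,0]>300)]
        if len(q)<30: continue
        zt=np.percentile(q[:,2],97); t=q[q[:,2]>zt-4]
        (cx,cy),(a,b),an=cv2.minAreaRect(t[:,:2].astype(np.float32))
        print(n,ce[i].round(),st[i,4],'ztop',zt.round(1),'rect',np.round([cx,cy,a,b,an],1),'n',len(t), 'mean',t.mean(0).round(1))
    g=(H>65)&(H<95)&(S>80)
    q=P[g]; q=q[np.isfinite(q).all(1)]; q=q[abs(q[:,2]-96)<6]
    r=cv2.minAreaRect(q[:,:2].astype(np.float32)); print(n,'cover z',np.median(q[:,2]).round(1),r)
    # white gauge/steel top, all at z 112
E
python3 m.py
```

```text
scene0 [236. 209.] 359 ztop 139.7 rect [562.1 -28.1  10.1  42.9  54.6] n 65 mean [563.4 -28.1 138.2]
scene0 [348. 242.] 1185 ztop 142.1 rect [462.4 171.9  88.   88.3  51.9] n 967 mean [464.8 174.4 140.3]
scene0 [273. 293.] 262 ztop 136.3 rect [625.1 179.7  45.6  10.1  72.7] n 104 mean [625.6 178.9 134.5]
scene0 cover z 96.2 ((592.9088745117188, 76.24471282958984), (340.7527770996094, 167.9713134765625), 73.10924530029297)
side0 [281. 179.] 196 ztop 140.3 rect [559.9 -27.    8.3  45.   52.9] n 49 mean [562.1 -27.8 138.8]
side0 [169. 222.] 412 ztop 135.2 rect [624.1 181.8  43.4  11.2  74.8] n 92 mean [621.7 179.7 133.7]
side0 [245. 257.] 246 ztop 142.4 rect [461.7 171.   57.4  58.7  41.3] n 237 mean [462.  171.  140.6]
side0 [247. 275.] 362 ztop 140.7 rect [445.9 179.8  87.9  55.6  66.7] n 183 mean [439.8 190.4 139. ]
side0 cover z 96.2 ((591.4917602539062, 76.85054779052734), (335.17327880859375, 169.3701934814453), 72.99085998535156)
wrist0 [53. 17.] 3064 ztop 141.1 rect [4.667e+02 1.374e+02 6.820e+01 2.270e+01 3.000e-01] n 2670 mean [464.9 138.6 139.6]
wrist0 [215. 234.] 1084 ztop 139.5 rect [561.4 -29.7   9.3  44.4  53.3] n 401 mean [564.7 -30.9 138.3]
wrist0 cover z 95.7 ((584.9135131835938, 48.70674133300781), (282.52252197265625, 167.87030029296875), 73.13932800292969)
```

The measurements agree with each other and with the given sizes:

| Quantity | Value |
|---|---|
| Fastener axis | (560.5, -28.5) |
| Wing top | z ≈ 139.5 |
| Wing direction | 143.5° |
| Cover direction | 73° |
| Fastener angle | ≈ 0.34 rad |

Next I move above the wing and grasp it.

```bash
cat >> h.py <<'E'
def R(deg):
    a=np.radians(deg); c,s=np.cos(a),np.sin(a)
    return np.array([[c,s,0],[s,-c,0],[0,0,-1.]])
C=np.array([560.5,-28.5])
def st(t=''):
    s=read_state(); print(t,round(s['time'],2),np.round(s['eef_pos'],1),'xang',np.degrees(np.arctan2(s['tool_rot'][1][0],s['tool_rot'][0][0])).round(1),'F',np.round(s['ft_force'],1),'M',np.round(s['torque'],2),'gap',round(s['finger_gap'],1),'q7',round(s['qpos'][6],2))
E
python3 - <<'E'
from h import *
for a in (53.5,-20): 
    q=inverse_kinematics([*C,113],R(a)); print(a,None if q is None else np.round(q,2))
movep([*C,175],R(53.5)); st('above')
print(movel([*C,113],max_speed=80,guard=15)); st('down')
snap('side','side1'); snap('scene','scene1')
E
```

```text
53.5 [ 0.11  0.58 -0.23  1.86  0.2   0.72  0.7 ]
-20 [-0.08  0.58  0.03  1.87 -0.03  0.69 -0.38]
above 1.0 [560.9 -28.5 175.3] xang 53.3 F [ 0.8 -0.3  0.4] M [-0.01  0.05  0.01] gap 85.1 q7 0.73
False
down 1.93 [560.8 -28.5 113.4] xang 53.5 F [-0.   0.3 -0.1] M [-0.01  0.   -0.03] gap 85.2 q7 0.7
```

View pics/side1.png

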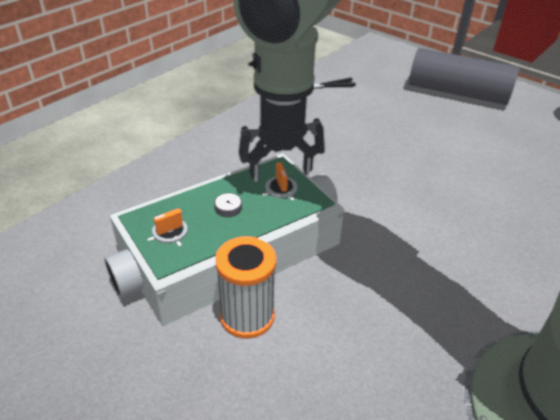

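View pics/scene1.png

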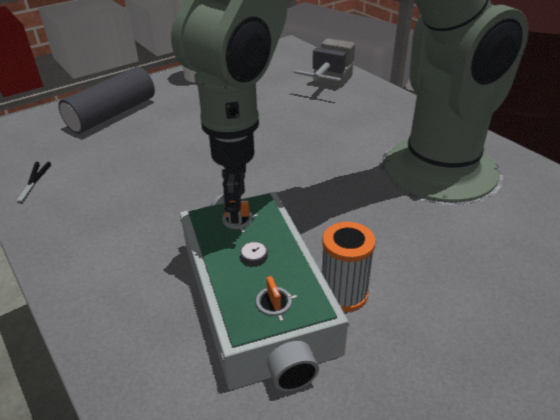

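In both views the fingers straddle the wing: side (283,178), scene (238,208). The cartridge and the locked fastener are clear. Now I clamp and turn.

```bash
python3 - <<'E'
from h import *
clamp(); st('clamped')
for a,z in [(40,113),(25,113),(10,113),(0,113),(-5,112.5)]:
    movep([*C,z],R(a)); st(a)
E
```

```text
clamped 2.7 [559.9 -29.4 113. ] xang 53.5 F [-5.3 -4.5  6.5] M [-0.8   1.02  0.09] gap 9.1 q7 0.7
40 3.01 [560.2 -29.  113.1] xang 40.3 F [-4.2 -4.2  6. ] M [-0.82  0.6  -0.04] gap 9.2 q7 0.52
25 3.33 [560.6 -28.7 113.1] xang 25.5 F [-2.  -4.1  4.1] M [-0.77 -0.04 -0.09] gap 8.8 q7 0.31
10 3.66 [561.1 -28.5 113.1] xang 10.5 F [ 3.8 -3.8  0.9] M [-0.77 -0.98 -0.06] gap 9.1 q7 0.1
0 3.92 [561.4 -28.5 113. ] xang 0.4 F [ 6.9 -2.6 -3.4] M [-0.72 -1.73 -0.09] gap 8.8 q7 -0.04
-5 4.17 [561.5 -28.5 112.4] xang -4.6 F [10.1 -2.6 -6.3] M [-0.76 -2.09 -0.13] gap 9.1 q7 -0.11
```

```bash
python3 - <<'E'
from h import *
for a,z in [(-10,111.2),(-14,110)]:
    movep([*C,z],R(a)); st(a)
open_gripper(); st('open'); wait(0.3)
movel([*C,190],max_speed=120); st('up')
movep([600,-120,300],R(-14)); wait(.2); st('away')
snap('wrist','wrist2');snap('side','side2');snap('scene','scene2')
E
sed -i "s/\['scene0','side0','wrist0'\]/['scene2','side2','wrist2']/" m.py; python3 m.py
```

```text
-10 4.42 [561.7 -28.5 111.2] xang -9.6 F [10.1 -1.7 -5.4] M [-0.78 -2.23 -0.13] gap 8.6 q7 -0.18
-14 4.67 [561.9 -28.6 110.1] xang -13.6 F [10.2 -2.6 -3.7] M [-0.84 -2.28 -0.14] gap 8.9 q7 -0.23
open 5.4 [560.5 -28.5 110. ] xang -14.0 F [-0.1 -0.3 -0.3] M [-0.08 -0.02 -0.06] gap 85.5 q7 -0.24
up 6.52 [560.1 -28.4 189.4] xang -14.0 F [ 0.2 -0.5 -0.6] M [-0.04 -0.02  0.01] gap 85.8 q7 -0.25
away 7.36 [ 599.7 -119.1  299. ] xang -13.9 F [-0.1  0.1 -0.1] M [-0.03 -0.02 -0.03] gap 85.4 q7 -0.09
scene2 [236. 210.] 170 ztop 136.1 rect [561.8 -29.8  45.1   8.8  72. ] n 55 mean [561.9 -31.5 134.8]
scene2 [348. 242.] 1182 ztop 142.1 rect [462.1 172.2  89.6  86.1  48.2] n 966 mean [464.9 174.9 140.3]
scene2 [273. 293.] 261 ztop 136.1 rect [625.4 180.6  46.5   9.5  73. ] n 100 mean [625.7 179.9 134.6]
scene2 cover z 96.2 ((593.1956787109375, 76.25613403320312), (340.3690185546875, 167.42864990234375), 73.11138153076172)
side2 [282. 178.] 344 ztop 135.6 rect [561.1 -29.2  44.5  11.8  73.5] n 72 mean [558.2 -32.1 134.1]
side2 [169. 221.] 426 ztop 135.8 rect [623.7 182.1  43.1  11.1  76.3] n 98 mean [621.5 178.6 134.4]
side2 [245. 262.] 991 ztop 142.1 rect [460.5 172.6  87.2  87.1   8.6] n 757 mean [461.7 173.5 140.2]
side2 cover z 96.2 ((591.9835205078125, 77.31755065917969), (335.4812927246094, 170.4502716064453), 73.53408813476562)
wrist2 [227. 109.] 456 ztop 135.6 rect [561.4 -31.   43.2  10.   72.8] n 245 mean [561.8 -33.  133.9]
wrist2 cover z 95.7 ((567.86279296875, -7.8380279541015625), (164.91021728515625, 167.3375244140625), 73.05266571044922)
```

The wing now lies at 72–73.5°, along the cover's 73°. Its top has dropped from 139.5 to about 135.8 (4 mm), the same height as the locked one. One look at the picture before handing in.

View pics/side2.png

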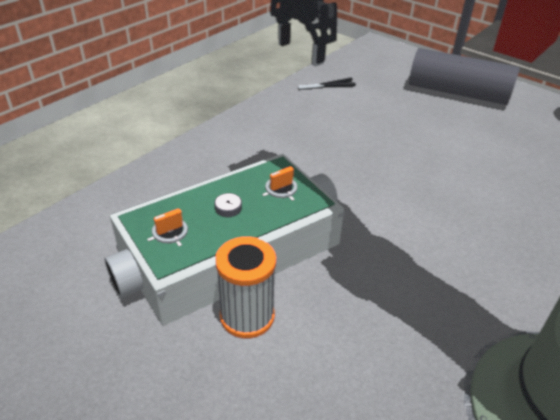

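```bash
python3 -c "
from h import *
st(); finish_job()"
```

```text
7.51 [ 599.9 -119.5  299.6] xang -14.0 F [-1.1  0.1 -0.2] M [ 0.01 -0.01  0.02] gap 85.1 q7 -0.09
the job is handed in; nothing more can be done
```

I turned the open fastener clockwise into its locked detent, let go of it and backed the arm clear. The job was handed in at 7.5 s of the 27 s allowed.

I gripped the wing at about 0.34 rad, turned it to about 1.51 rad while lowering the gripper 3 mm with it, then opened the gripper and retracted.

- **Fastener:** in the last pictures the wing lies at 72–73.5°, against 73° for the cover, and its top has sunk about 4 mm to the same height as the locked one.
- **Other fastener and cartridge:** the locked fastener still lies along the cover. The cartridge stands upright and has not moved within the measuring accuracy of about 1–2 mm.
- **Forces:** about 12 N at most in the readings after each move, and back near zero after release. The arm touches nothing, and none of my checks failed or disagreed.

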